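# Assemble a sleeve anchor and lift it out with the tongs

### The job

In this fastener stockroom, slide the yellow bolt from the grey rack fully home into the yellow sleeve that stands in the blue block, and let go of it. The sleeve is freshly oiled, so then take the sprung tongs out of the orange holder, close their jaws on the sleeve below its collar, and with the tongs lift the assembled anchor out, upright, until it hangs at least 6 cm clear above the block; finish while still squeezing the tongs and holding it there. Leave the black bolts and the other stock where they are.

Things in the scene. Friction and masses are not known exactly. Their poses are not given: they have to be found in the camera images.
- bolt_head (a point): Centre of the head of the loose yellow bolt (145 g). Head: cylinder 30 mm across, 14 mm tall, centred here. Below it a shank 15.5 mm across, 52 mm long, its last 5 mm tapered to 9 mm. z: up along the bolt. It starts upright in one of the rack's pockets, head centre 64 mm above the table, head underside 17 mm above the rack's top.
- rack: Fixed grey plastic rack, 56 (x) x 180 (y) x 40 mm tall, origin under its centre on the table. Three square 18 mm pockets, 35 mm deep, at y = -60, 0 and +60 mm, hold the yellow bolt and two black ones; take a bolt with the fingers closing along the rack's x.
- sleeve_mid (a point): Middle of the loose yellow sleeve (85 g), a tube 60 mm long closed at the foot, z upward along it: body 23 mm outside, bore 17.5 mm, 53 deep; its top 4 mm is a collar 28 mm across with a 20 mm mouth. Starts upright in the blue block, this point 36 mm above the table, 46 mm showing above the block. With the bolt home its head's underside rests on the collar, head centre 37 mm above this point, and the balance point 12 mm above it.
- nest: Fixed blue block 90 x 90 x 20 mm on the table, origin under its centre; a square 26.5 mm wide, 14 mm deep pocket in the middle holds the sleeve's foot.
- tongs_grip (a point): Midway between the green grip plates (24 mm wide, 30 high) of the loose upright tongs (170 g, 170 mm tall, hinge on top, jaws below). z up, y along the opening (frame of the -y arm). 133 mm above the lower ends, 37 below the top; starts 137 mm above the table. Over the plates: open 61 mm here, 63 at their lower edge; 54 here, 56 at their upper edge when closed on the sleeve.
- jaw_a (a point): Middle of the jaw on the tongs' -y arm, 22 mm high, about 11 mm above its lower end. Each jaw is a V of two rubber pads, open towards the other jaw, 18 mm wide.
- jaw_b (a point): Middle of the jaw on the +y arm, likewise. The sleeve must stand midway between jaw_a and jaw_b; the free gap between the open jaws is 52 mm, and the arms above them leave room for the bolt's head. Grip close under the collar, jaw middles about 12 mm above sleeve_mid, where the anchor balances.
- tongs_hinge (a joint): Angle between the tongs' arms: 0 = held open by the spring, grows as they are squeezed, 0.2 to 0.24 on the sleeve, 0.34 at the stop. Each arm turns half of it. Hinge axis 31 mm above tongs_grip. Stays open up to about 10 N per plate, needs 15 N to reach the sleeve; 30 to 40 N holds firmly. Carry the tongs at 60 mm: pinched firmly, yet open wide enough for the head.
- caddy: Fixed orange open-topped holder for the tongs, 42 (x) x 106 (y) x 60 mm tall, on a 70 x 130 mm foot; origin under its centre. Walls 4 mm, floor 4 mm above the table. The tongs stand in it with a few mm of play, opening along its y; draw them straight up.
- black_bolt1_head (a point): Head centre of a black bolt of the same size in the rack; to be left there.
- black_bolt2_head (a point): Head centre of the other black bolt in the rack; to be left there.
- steel_sleeve_mid (a point): Middle of a plain steel sleeve like the yellow one, standing on the table near the robot; to be left.
- nut: Big steel ring nut, 46 mm across, 22 mm tall, on the table near the robot; origin under its centre; to be left.
- carton: Red carton 60 x 110 x 50 mm, beyond the work area; origin under its centre; to be left.
- small_bin: Small yellow bin of washers 70 x 100 x 40 mm, beyond the work area; origin under its centre; to be left.
Not all that is in view belongs to the job. Leave any green or turquoise look-alike of the part that bears bolt_head alone.

How it is judged:
By the outcome, as a careful person would: the job done as asked, in the order asked, and still so for the second after the job is handed in, while the arm keeps its last pose, push and grip.
It also fails if it takes over 69 s, if anything falls off the work surface, if the arm or the gripper's body presses on something with over 40 N, if the wrist force passes 120 N, or if a joint passes its speed limit or range.

### The arm

A 7-joint arm with a two-finger parallel gripper is mounted at the origin on the work surface. World frame = base frame: x ahead of the robot, y to its left, z up, the work surface at z = 0. Lengths are in mm, angles in rad, forces in N, time in s.
With the tool pointing down it reaches from about 425 to 1025 mm from the base axis. Payload 9.4 kg.
Tool frame: the origin (TCP) lies on the centre line of the jaws, within the pads' length; the fingertips stand 14 mm ahead of it and the grasp point (between the pads) lies 5 mm behind it; z points along the fingers, y is the direction in which the jaws open and shut (so a half turn about z gives the same grasp; the last joint's range is limited). The gripper opens to 85 mm and grips with 20 to 120 N. Pads are 22 mm wide; open, the fingers measure 114 mm over their backs; the gripper's body (76 mm by 85 mm) begins 54 mm behind the grasp point. The pads swing forward as they close: fully open they stand 13 mm farther back than shut.
Start: joints at [-1.188, 0.599, -0.003, 1.599, 0.002, 0.943, -0.08], TCP at [321.736, 649.7, 245.275] pointing down, gripper open.
Joint ranges: [-2.57, 2.57], [-0.35, 1.97], [-1.29, 1.29], [0.11, 2.56], [-1.05, 4.19], [0.11, 1.86], [-2.63, 2.63]. Speed limits (rad/s): [2.22, 2.22, 3.01, 3.01, 3.14, 3.14, 3.14].

### API

Orientations are given as a unit quaternion [x, y, z, w].
In Python, from cell import arm gives the robot as it stands. The module is installed in compiled form; this text tells all that it offers. Calls block until the motion is done:
- arm.move_pose(position, orientation): joint-space move of the TCP to a pose.
- arm.movel(position, rot=None, speed=150, until_force=None): straight line of the TCP; rot=None keeps the orientation; speed is the mean speed in mm/s. With until_force (N) it stops when the force on the tool has changed by that much, and returns True; else False.
- arm.set_joints(angles): joint-space move.
- arm.release() and arm.clamp(grasp_force=None): open the fingers fully, or close them until they stop; grasp_force is the grip in N (None keeps the last).
- arm.sleep(seconds).
- arm.ik(position, orientation): joint angles nearest the present ones, or None.
- arm.state(): the state.
- arm.read_camera(name): name is "side" or "top"; returns (picture, depth): 384x512x3 uint8, red, green, blue; 384x512 float32, mm along the optical axis (not along the pixel's ray), 0 where there is no reading.
- arm.camera_model(name): a dict with "vfov" (degrees; the focal length in pixels is half the picture's height over the tangent of half this angle, whatever the lens; pixels are square), "cx", "cy" (the principal point, pixels), "dist_coeffs" ([k1, k2, p1, p2, k3] as OpenCV has them; the pictures are not rectified), "R" (3x3) and "t" (3): a world point X has camera coordinates R X + t. Camera axes: x right, y down, z forward; pixel columns grow to the right and rows downward; lengths in mm; the calibration is good to about 2 mm. A picture is of the moment at which its call begins. camera_model takes no time and is no camera call.
A pose or a line that the arm cannot do raises arm.PlanningError and nothing moves.
- arm.hand_in(): hands the job in, once; it reports no verdict.
Trained networks look in the newest picture that a camera, given by its name, has taken for a name from the list of things; names that differ only in an ending like _2 or _b are one class to them, and where a whole thing is asked for, a point or a joint stands for the part that bears it (a point fixed in the world has none). Each returns a list of dicts, best first, with "score" (0 to 1); they miss things now and then, are a little off and sometimes report something else, mostly with a low value. They report only what shows in the picture. A call takes as long as a camera call. They do not tell look-alikes from the thing itself.
- arm.boxes_of(camera, label): "extent" ([centre column, centre row, width, height] in pixels, round what is visible of it).
- arm.outline_of(camera, label): "mask" (384x512 bool, what is visible of it) and "extent" ([centre column, centre row, width, height] in pixels, round what is visible of it).
- arm.tip_of(camera, label): "uv" ([column, row] in pixels: a listed point, or the origin of a listed thing).
The state is a dict: "t": time; "joint_positions": joint angles; "qvel": joint speeds; "tau": joint torques, N m; "eef_pos": TCP position; "eef_rot": TCP orientation; "force": force on the tool from outside, world axes, zero at the start; "torque": the same for the moment, N m; "gripper_width": finger opening in mm.
Only numpy, scipy, OpenCV 4.12 (cv2) and the standard library are available. Lean on these libraries where they do the work, as an engineer would, in place of code of your own. Each camera call takes 0.05 s, during which the arm holds its last target.

## Working session

There is one attempt and no reset: what is moved stays moved. The work goes in short steps, each a Python script; the robot and the scene stay as the last script left them, time stands still between calls to the robot, and variables do not carry over. Pictures are saved under pics/ and viewed, and the job is handed in when it is done.

```bash
mkdir -p pics; ls
cat > h.py <<'E'
import numpy as np, cv2
from cell import arm
def K(n):
    m=arm.camera_model(n); f=192/np.tan(np.radians(m["vfov"])/2)
    return np.array([[f,0,m["cx"]],[0,f,m["cy"]],[0,0,1.]]),np.array(m["dist_coeffs"],float),np.array(m["R"]),np.array(m["t"])
def ray(n,uv):
    k,d,R,t=K(n); p=cv2.undistortPointsIter(np.array([[uv]],float),k,d,None,None,(3,100,1e-10)) if hasattr(cv2,'undistortPointsIter') else cv2.undistortPoints(np.array([[uv]],float),k,d)
    p=p.ravel(); c=-R.T@t; v=R.T@np.array([p[0],p[1],1.]); return c,v
def onz(n,uv,z):
    c,v=ray(n,uv); return c+v*(z-c[2])/v[2]
def dep(n,uv,d):
    c,v=ray(n,uv); return c+v*d
def proj(n,X):
    k,d,R,t=K(n); return cv2.projectPoints(np.atleast_2d(np.array(X,float)),cv2.Rodrigues(R)[0],t,k,d)[0].reshape(-1,2)
def tri(obs):
    A=np.zeros((3,3));b=np.zeros(3)
    for n,uv in obs:
        c,v=ray(n,uv); v=v/np.linalg.norm(v); P=np.eye(3)-np.outer(v,v); A+=P;b+=P@c
    return np.linalg.solve(A,b)
def save(im,f,s=1.5):
    cv2.imwrite(f,cv2.resize(im[:,:,::-1],None,fx=s,fy=s,interpolation=cv2.INTER_CUBIC))
E
python3 - <<'E'
from h import *
for n in("side","top"):
    p,d=arm.read_camera(n); save(p,f"pics/{n}0.png"); np.savez(f"{n}0.npz",p=p,d=d)
    m=arm.camera_model(n);k,dd,R,t=K(n); print(n,k[0,0],dd,(-R.T@t).round(0),R[2].round(2))
s=arm.state();print(s["t"],s["eef_rot"],s["gripper_width"],s["force"],s["eef_pos"])
E
```

```text
pics
side 348.4228740317303 [-0.10040019  0.          0.          0.          0.        ] [ 325. -607.  555.] [ 0.28  0.78 -0.56]
top 419.8562271313876 [-0.10979633  0.          0.          0.          0.        ] [ 476.    6. 1150.] [ 0.06  0.02 -1.  ]
0.1 [ 2.27851700e-01  9.73695609e-01 -6.75647481e-04 -9.01730075e-05] 85.24497963694611 [0.07986795 0.1194859  0.4321405 ] [321.56566975 649.35423629 244.50908093]
```

View pics/side0.png

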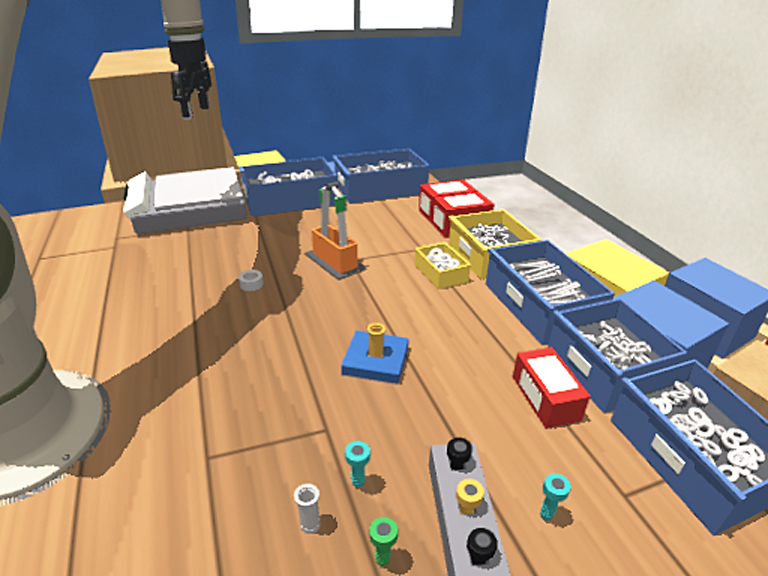

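View pics/top0.png

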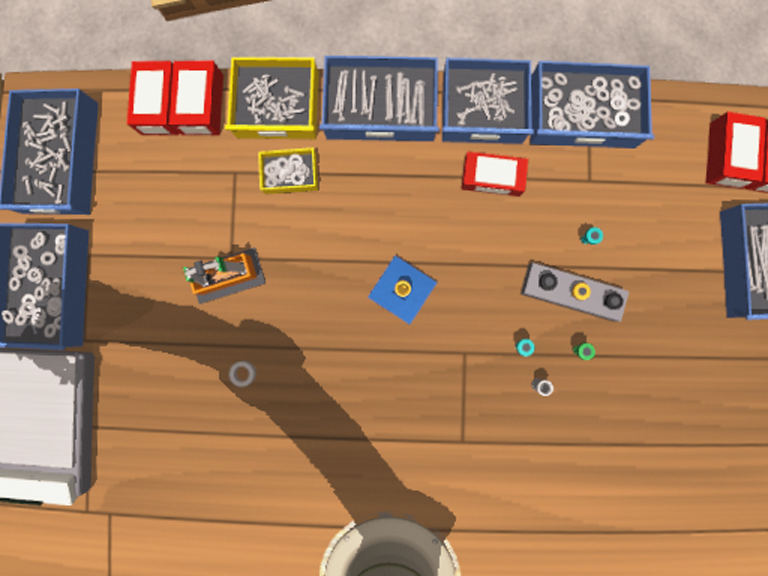

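Run:
```python
from h import *
for n in("side","top"):
  for l in("bolt_head","black_bolt1_head","sleeve_mid","nest","rack","caddy","tongs_grip","jaw_a","jaw_b"):
    r=arm.tip_of(n,l); print(n,l,[(np.round(q["uv"],1).tolist(),round(q["score"],2)) for q in r])
print(arm.state()["t"])
```

```text
side bolt_head [([252.2, 354.5], 0.89), ([374.2, 324.3], 0.74), ([314.1, 328.3], 0.67), ([238.1, 302.8], 0.67), ([227.0, 172.6], 0.64)]
side black_bolt1_head [([306.1, 298.2], 0.62)]
side sleeve_mid [([248.8, 227.1], 0.65)]
side nest [([248.7, 238.4], 0.6)]
side rack [([310.1, 346.3], 0.67)]
side caddy [([224.8, 174.4], 0.85), ([216.4, 164.1], 0.27)]
side tongs_grip [([218.6, 136.0], 0.78), ([250.1, 240.8], 0.44)]
side jaw_a [([226.9, 171.7], 0.86), ([215.7, 166.7], 0.45), ([308.8, 301.2], 0.43)]
side jaw_b [([226.9, 171.7], 0.86), ([215.7, 166.7], 0.45), ([308.8, 301.2], 0.43)]
top bolt_head [([387.6, 194.4], 0.57), ([391.4, 235.9], 0.51), ([392.7, 154.8], 0.43), ([351.2, 232.0], 0.43)]
top black_bolt1_head [([365.4, 185.2], 0.46)]
top sleeve_mid [([263.4, 193.2], 0.51)]
top nest [([269.2, 192.0], 0.96)]
top rack [([376.3, 194.5], 0.9)]
top caddy [([146.6, 183.1], 0.55)]
top tongs_grip [([140.5, 179.6], 0.57)]
top jaw_a [([160.0, 181.3], 0.82), ([138.5, 185.2], 0.63)]
top jaw_b [([160.0, 181.3], 0.82), ([138.5, 185.2], 0.63)]
1.0
```

Run:
```python
from h import *
def cloud(n,z):
    p,d=z["p"],z["d"].astype(float)
    k,dc,R,t=K(n); v,u=np.mgrid[0:384,0:512]; q=cv2.undistortPoints(np.stack([u,v],-1).reshape(-1,1,2).astype(float),k,dc).reshape(384,512,2)
    C=np.dstack([q*d[...,None],d]); return (C-t)@R
for n in("side","top"):
    z=np.load(n+"0.npz"); X=cloud(n,z); np.save(n+"_X.npy",X); hsv=cv2.cvtColor(z["p"],cv2.COLOR_RGB2HSV)
    t=X[...,2]; w=(abs(X[...,0]-600)<150)&(abs(X[...,1])<200)
    print(n,"table z med",np.median(t[w]),np.percentile(t[w],[5,95]))
    def rep(nm,m):
        P=X[m]; print(nm,m.sum(),P.mean(0).round(1),np.median(P,0).round(1), 'z',np.percentile(P[:,2],[5,50,95]).round(1)); return P
    H,S,V=[hsv[...,i].astype(int) for i in range(3)]
    yel=(H>17)&(H<30)&(S>150)&(V>90)
    for nm,c in(("bolt",(313,331) if n=="side" else (388,194)),("sleeve",(251,222) if n=="side" else (268,192))):
        m=np.zeros_like(yel); m[c[1]-18:c[1]+18,c[0]-14:c[0]+14]=1
        m&=yel; P=rep(nm,m); 
        cc=cv2.moments(m.astype(np.uint8)); print("  cen",cc["m10"]/cc["m00"],cc["m01"]/cc["m00"])
        zt=np.percentile(P[:,2],95); rep(nm+" top",m&(t>zt-6))
    m=(H>105)&(H<120)&(S>120); 
    b=m&(abs(t-20)<4)&(abs(X[...,1])<250)&(X[...,0]<800); P=rep("nest top",b)
    print(cv2.minAreaRect(P[:,:2].astype(np.float32)))
    c=(S<50)&(abs(t-40)<4)&(X[...,1]<-100)&(X[...,0]<800)&(X[...,0]>450); P=rep("rack",c); print(cv2.minAreaRect(P[:,:2].astype(np.float32)))
    o=(H>5)&(H<14)&(S>170)&(X[...,1]>200)&(abs(t-60)<6); P=rep("caddy rim",o); print(cv2.minAreaRect(P[:,:2].astype(np.float32)))
    g=(H>45)&(H<80)&(S>100)&(X[...,1]>200)&(X[...,0]<800)&(t>80); P=rep("grip",g); 
    w=(X[...,1]>200)&(X[...,1]<450)&(X[...,0]<750)&(X[...,0]>450)&(t>70)&(t<190); P=rep("tongs all",w);print(cv2.minAreaRect(P[:,:2].astype(np.float32)))
    save(z["p"][170:270,120:420] if n=="top" else z["p"][270:384,190:400],f"pics/{n}_c.png",2.6 if n=="top" else 3.6)
    save(z["p"][110:190,190:260] if n=="side" else z["p"][155:210,110:185],f"pics/{n}_t.png",7)
```

```text
side table z med 0.1169820804280679 [-1.84341989 37.02148279]
bolt 138 [ 532.7 -323.2   60.9] [ 531.9 -324.5   64.8] z [39.3 64.8 71.6]
  cen 312.0507246376812 333.536231884058
bolt top 65 [ 533.6 -321.    69.5] [ 532.9 -323.2   69.5] z [66.2 69.5 71.9]
sleeve 180 [532.5 -12.   46.7] [532.  -16.   50.5] z [21.  50.5 65.1]
  cen 250.43333333333334 226.28333333333333
sleeve top 51 [534.   -7.   63.3] [535.4  -4.6  63.6] z [60.4 63.6 66.5]
nest top 776 [531.4 -15.9  19.2] [527.9 -18.8  19.3] z [17.4 19.3 20.8]
((533.8541259765625, -8.695632934570312), (92.6492691040039, 88.31289672851562), 58.073307037353516)
rack 1998 [ 533.7 -323.    39.7] [ 530.3 -331.6   39.7] z [38.  39.7 41.5]
((588.9801025390625, -250.90005493164062), (333.765380859375, 120.01123046875), 50.61388397216797)
caddy rim 89 [570.7 306.5  57.4] [555.  296.7  57.4] z [54.4 57.4 60.4]
((708.4291381835938, 308.53741455078125), (100.54276275634766, 382.2694091796875), 89.3925552368164)
grip 69 [557.  294.3 141.4] [558.6 287.7 140.9] z [128.9 140.9 154.6]
tongs all 371 [552.7 311.9 125.2] [553.6 308.1 128.9] z [ 76.3 128.9 
[... 606 characters left out ...]
20.1 23.1]
((532.2525024414062, -8.535270690917969), (87.9303207397461, 88.73831939697266), 58.67745590209961)
rack 1196 [ 548.3 -368.7   40.6] [ 536.5 -333.3   40.7] z [37.3 40.7 43.5]
((609.6366577148438, -417.6437683105469), (247.989013671875, 538.9745483398438), 3.474130392074585)
caddy rim 9 [573.1 292.9  59.8] [579.1 292.5  60.5] z [55.6 60.5 63. ]
((560.189453125, 298.83087158203125), (19.282827377319336, 53.35383987426758), 66.67877197265625)
grip 49 [554.2 300.1 149.3] [555.3 287.8 152.2] z [137.5 152.2 156.2]
tongs all 279 [550.7 309.6 143.7] [551.6 308.4 155.3] z [ 83.  155.3 174.4]
((549.9458618164062, 314.4048156738281), (24.32960319519043, 69.49246978759766), 18.51589584350586)
```

View pics/top_c.png

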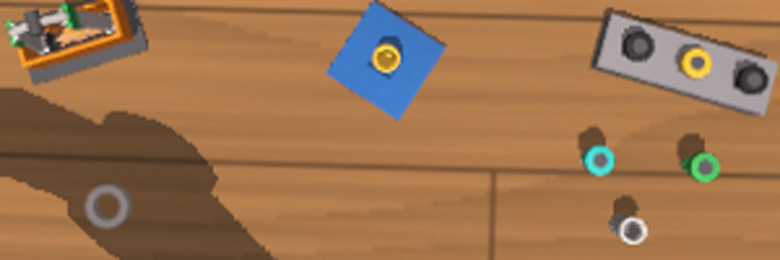

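View pics/side_c.png

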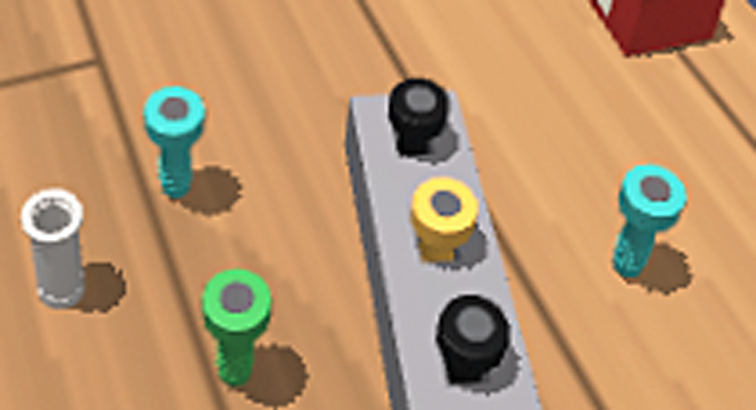

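View pics/side_t.png

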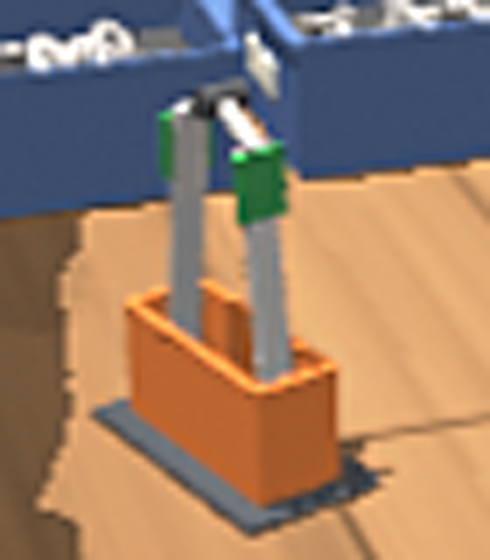

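Run:
```python
from h import *
for n in("top","side"):
    z=np.load(n+"0.npz"); X=np.load(n+"_X.npy"); hsv=cv2.cvtColor(z["p"],cv2.COLOR_RGB2HSV).astype(int); H,S,V=[hsv[...,i] for i in range(3)];t=X[...,2]
    c=(abs(t-40)<4.5)&(S<60)&(V>60)&(abs(X[...,0]-535)<90)&(abs(X[...,1]+320)<125)
    nl,L,st,ce=cv2.connectedComponentsWithStats(c.astype(np.uint8)); i=1+st[1:,4].argmax(); P=X[L==i]; print(n,"rack",st[i],P.mean(0),cv2.minAreaRect(P[:,:2].astype(np.float32)))
    # caddy: orange
    o=(H>5)&(H<15)&(S>150)&(abs(X[...,0]-560)<90)&(abs(X[...,1]-310)<90)&(t>8)
    P=X[o]; print("caddy",o.sum(),np.percentile(P[:,2],[5,50,95]),cv2.minAreaRect(P[:,:2].astype(np.float32)))
    g=(H>45)&(H<80)&(S>90)&(abs(X[...,0]-560)<90)&(abs(X[...,1]-310)<90)&(t>100)
    nl,L,st,ce=cv2.connectedComponentsWithStats(g.astype(np.uint8))
    for i in range(1,nl): print(" green",st[i].tolist(),ce[i].round(1),X[L==i].mean(0).round(1),X[L==i][:,2].min().round(),X[L==i][:,2].max().round())
    w=(t>158)&(t<185)&(abs(X[...,0]-560)<90)&(abs(X[...,1]-310)<90); print(" hinge top",w.sum(),np.median(X[w],0))
b=tri([("side",(314.1,328.3)),("top",(387.6,194.4))]);print(b)
for n,uv in(("side",(314.1,328.3)),("top",(387.6,194.4))): print(onz(n,uv,64))
print("sl", onz("top",(268.2,191.7),60), onz("side",(248.8,227.1),36))
```

```text
top rack [ 349  175   70   39 1016] [ 534.23401121 -313.54194697   40.27830232] ((534.4197387695312, -317.26092529296875), (181.40406799316406, 57.50779724121094), 75.09187316894531)
caddy 201 [12.11133218 35.2181742  60.11981214] ((549.701416015625, 314.0113220214844), (42.727291107177734, 103.12393188476562), 19.726099014282227)
 green [144, 171, 7, 10, 40] [147.  175.8] [558.7 286.8 148. ] 133.0 156.0
 green [122, 178, 2, 3, 5] [122.6 178.8] [549.5 344.5 155.6] 155.0 156.0
 green [124, 184, 2, 3, 4] [124.2 185.2] [534.  339.6 155.7] 153.0 159.0
 green [127, 186, 2, 2, 4] [127.5 186.5] [532.1 336.9 138.9] 134.0 143.0
 hinge top 112 [549.58202327 313.40828192 168.01847355]
side rack [ 287  296   54   88 1954] [ 531.32660493 -324.81364875   39.74062608] ((537.2510986328125, -313.9482421875), (174.71820068359375, 57.09868240356445), 75.33596801757812)
caddy 533 [11.1691214  38.12726462 58.98610479] ((551.0380859375, 314.65606689453125), (44.524410247802734, 109.3143081665039), 18.125797271728516)
 green [213, 126, 2, 9, 11] [213.2 130. ] [533.7 339.4 141.8] 129.0 157.0
 green [224, 131, 7, 11, 61] [226.6 136. ] [560.7 287.4 141.2] 126.0 156.0
 hinge top 55 [555.15559824 310.37590723 167.78051294]
[ 535.32560518 -319.24718498   68.49047712]
[ 539.12889952 -317.14574179   64.        ]
[ 533.83548588 -319.76453217   64.        ]
sl [532.82337919  -8.8877834   60.        ] [532.25100498  -1.12453862  36.        ]
```

Candidates for the bolt, side / top pixels: yellow in the rack (313,331) / (388,194); green (255,355) / (391,235); turquoise (238,301) / (351,232) and (371,325) / (396,157). The crop confirms the yellow one, in the middle pocket between two black bolts, matching bolt_head. Its position, about (534, -318, 64), agrees with the rack centre.

```bash
cat >> h.py <<'E'
from scipy.spatial.transform import Rotation as Rn
def rot(th):
    th=np.radians(th); y=np.array([np.cos(th),np.sin(th),0]); z=np.array([0,0,-1.]); return Rn.from_matrix(np.column_stack([np.cross(y,z),y,z])).as_quat()
def best(pos,th):
    c=[]
    for a in(th,th+180):
        q=arm.ik(pos,rot(a))
        if q is not None: c.append((np.abs(np.array(q)[6]),a,np.array(q)))
    c.sort(key=lambda x:x[0]); return c[0][1],c
def st(): 
    s=arm.state(); print("t",round(s["t"],2),"pos",np.round(s["eef_pos"],1),"w",round(s["gripper_width"],1),"F",np.round(s["force"],1),"M",np.round(s["torque"],2)); return s
E
python3 - <<'E'
from h import *
P=[534,-318]
a,c=best([*P,160],-14.9); print(a,[(x[1],x[2].round(2)) for x in c])
for p,t in(([533,-9,250],-14.9),([550,314,250],109)): print([(x[1],x[2].round(2)) for x in best(p,t)[1]])
arm.move_pose([*P,150],rot(a)); st()
arm.movel([*P,67],speed=120); st()
p,d=arm.read_camera("side"); save(p[230:384,220:420],"pics/g1.png",3.8)
E
```

```text
-14.9 [(-14.9, array([ 0.17,  0.61,  0.42,  1.94, -0.39,  0.67,  0.57])), (165.1, array([-0.18,  0.87,  1.11,  1.96, -0.97,  0.98, -1.98]))]
[(-14.9, array([-0.41,  0.39,  0.44,  2.05, -0.24,  0.75, -0.09])), (165.1, array([ 0.19,  0.39, -0.38,  2.02,  0.2 ,  0.77,  2.58]))]
[(109, array([-0.47,  0.49, -0.21,  1.81,  0.13,  0.86,  1.17])), (289, array([-1.02,  0.55,  0.64,  1.84, -0.41,  0.88, -1.43]))]
t 4.47 pos [ 534.5 -317.3  150. ] w 85.2 F [-0.8  0.2 -0.5] M [ 0.01 -0.01 -0.03]
t 5.31 pos [ 534.2 -318.3   67.5] w 85.5 F [-0.1 -0.   0.3] M [-0.06  0.03  0.02]
```

View pics/g1.png

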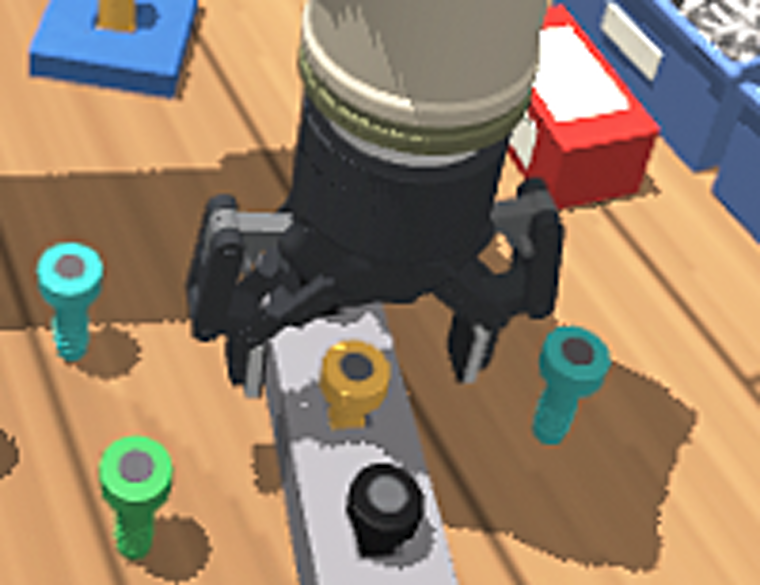

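Run:
```python
from h import *
print(onz("side",(314,327),71), onz("top",(387.0,194.0),71))
arm.clamp(50); s=st()
arm.movel([s["eef_pos"][0],s["eef_pos"][1],175],speed=120); st()
p,d=arm.read_camera("side"); save(p[180:384,220:420],"pics/g2.png",2.9)
p,d=arm.read_camera("top"); save(p[120:270,250:450],"pics/g2t.png",3.5)
```

```text
[ 537.05636492 -318.99401292   71.        ] [ 534.45516747 -316.0804939    71.        ]
t 5.92 pos [ 534.1 -318.1   67.4] w 27.8 F [-0.5  0.7  5.2] M [0.1  0.18 0.02]
t 6.97 pos [ 533.8 -317.8  174.3] w 28.0 F [-0.4  0.2 -1.5] M [-0.    0.01 -0.03]
```

View pics/g2.png

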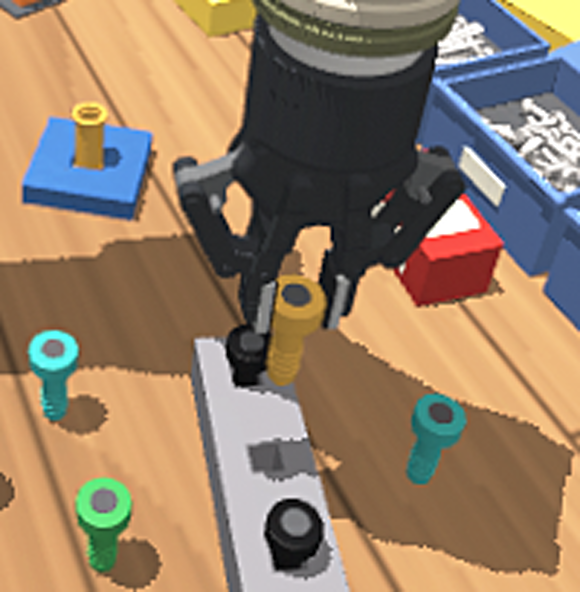

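Run:
```python
from h import *
r=arm.tip_of("side","bolt_head"); print([(np.round(q["uv"],1).tolist(),round(q["score"],2)) for q in r])
p,d=arm.read_camera("side")
hsv=cv2.cvtColor(p,cv2.COLOR_RGB2HSV).astype(int);H,S,V=[hsv[...,i] for i in range(3)]
m=(H>15)&(H<32)&(S>140)&(V>70); m[:,:300]=0;m[:,345:]=0;m[:265]=0;m[:][325:]=0
k,dc,R,t=K("side"); v,u=np.nonzero(m); P=np.array([dep("side",(a,b),d[b,a]) for a,b in zip(u,v)])
P=P[(P[:,2]>60)&(P[:,2]<220)]
print(len(P),np.percentile(P[:,2],[1,99]))
for z in range(100,200,8):
    q=P[abs(P[:,2]-z)<4]
    if len(q): print(z,len(q),q.mean(0).round(1),q.min(0).round(1),q.max(0).round(1))
s=arm.state(); print(proj("side",[s["eef_pos"],s["eef_pos"]-[0,0,3]]))
```

```text
[([372.5, 324.5], 0.84), ([236.5, 302.8], 0.84), ([256.9, 354.8], 0.76), ([321.2, 287.5], 0.65)]
426 [ 70.13220877 181.4139774 ]
116 14 [ 533.3 -322.   117.9] [ 529.5 -324.   113.2] [ 541.1 -317.7  119.9]
124 30 [ 533.1 -322.   124.3] [ 529.  -325.6  120. ] [ 542.6 -316.3  127.4]
132 38 [ 532.5 -321.   132.2] [ 528.5 -325.6  128.6] [ 540.7 -313.8  135.9]
140 36 [ 533.1 -321.5  140.2] [ 528.6 -325.   136. ] [ 541.6 -312.9  144. ]
148 33 [ 533.1 -321.8  148.3] [ 528.9 -325.   144.5] [ 541.1 -316.   151.9]
156 12 [ 534.  -323.2  153.8] [ 528.4 -325.6  152.1] [ 540.1 -320.2  155.4]
164 27 [ 530.7 -327.9  165.9] [ 522.4 -332.   160.5] [ 548.5 -322.1  167.8]
172 74 [ 532.4 -327.8  172.5] [ 521.9 -333.   168.2] [ 553.  -304.9  175.9]
180 150 [ 537.1 -319.6  177.4] [ 519.4 -331.8  176.1] [ 550.9 -302.8  181.9]
188 3 [ 519.8 -324.   188.3] [ 519.1 -324.3  184.1] [ 520.2 -323.8  191.5]
196 1 [ 521.6 -319.3  196.3] [ 521.6 -319.3  196.3] [ 521.6 -319.3  196.3]
[[320.32698285 283.93099392]
 [320.05823673 285.33992235]]
```

View pics/g2t.png

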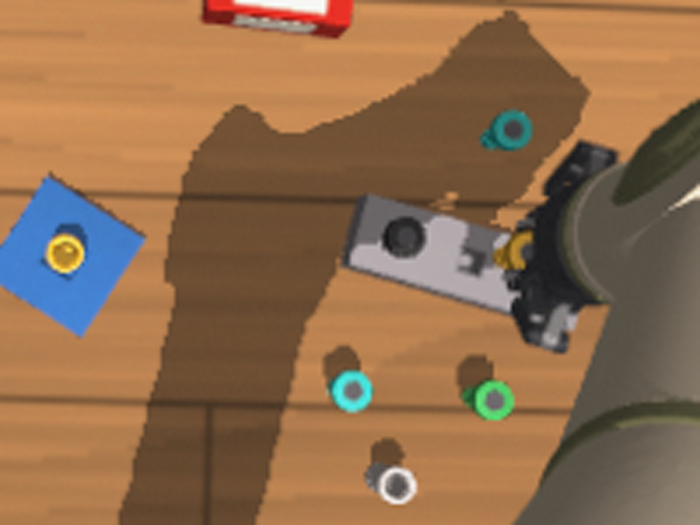

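Run:
```python
from h import *
arm.movel([532.6,-8.9,175],speed=250); arm.movel([532.6,-8.9,142],speed=100); st()
p,d=arm.read_camera("side"); save(p[120:270,180:330],"pics/i1.png",4)
hsv=cv2.cvtColor(p,cv2.COLOR_RGB2HSV).astype(int);H,S,V=[hsv[...,i] for i in range(3)]
m=(H>15)&(H<32)&(S>140)&(V>60); m[:,:235]=0;m[:,270:]=0;m[:170]=0;m[245:]=0
v,u=np.nonzero(m); P=np.array([dep("side",(a,b),d[b,a]) for a,b in zip(u,v)])
for z in range(24,160,8):
    w=abs(P[:,2]-z)<4;q=P[w]
    if len(q): print(z,len(q),np.median(q,0).round(1),q.min(0).round(1),q.max(0).round(1),"u",u[w].min(),u[w].max())
```

```text
t 9.04 pos [532.5  -9.7 141.9] w 28.0 F [-0.1 -0.6 -0.8] M [-0.02  0.   -0.03]
24 20 [529.5 -17.4  23.8] [521.8 -20.1  20.2] [540.6 -10.6  27.7] u 246 254
32 24 [530.6 -17.5  31. ] [521.2 -19.9  28.1] [540.2 -13.8  35.6] u 246 254
40 22 [529.5 -17.   39.9] [523.4 -20.4  36.3] [540.1 -11.8  44. ] u 247 254
48 24 [531.6 -17.1  49.3] [523.8 -19.8  44.3] [540.2   2.4  51.9] u 247 254
56 34 [534.2  -4.   56.6] [523.7 -19.4  52. ] [543.1   2.   59.8] u 247 254
64 60 [533.9  -7.1  64.3] [519.8 -21.2  60.9] [545.9   6.5  67.1] u 245 256
80 3 [532.5 -13.9  80.4] [530.9 -14.8  80.2] [535.3 -12.8  81.5] u 250 252
88 18 [533.2 -15.5  88.2] [528.  -17.8  84.7] [540.7 -10.8  91.9] u 249 254
96 20 [532.8 -14.7  97.1] [526.4 -17.8  92.5] [540.   -9.8  99.9] u 248 254
104 21 [531.8 -15.2 104.1] [525.8 -18.2 100.9] [539.5  -9.  107.8] u 248 254
112 19 [532.  -15.4 112.8] [526.3 -17.2 108.8] [539.6 -11.5 115.9] u 248 254
120 19 [532.  -14.9 120.9] [527.4 -17.4 116.6] [539.6  -7.9 124. ] u 248 254
128 5 [534.3 -17.  125.9] [530.2 -22.4 124.6] [538.5 -13.2 131.5] u 250 255
136 38 [531.7 -21.1 135.8] [520.2 -25.1 132.3] [545.5 -12.8 139.8] u 246 258
144 77 [531.3 -16.7 144.6] [520.4 -24.6 140.2] [547.8   3.3 146.4] u 246 258
152 4 [545.6 -20.4 150.8] [544.7 -23.  148.7] [546.5 -17.9 152.9] u 258 258
```

View pics/i1.png

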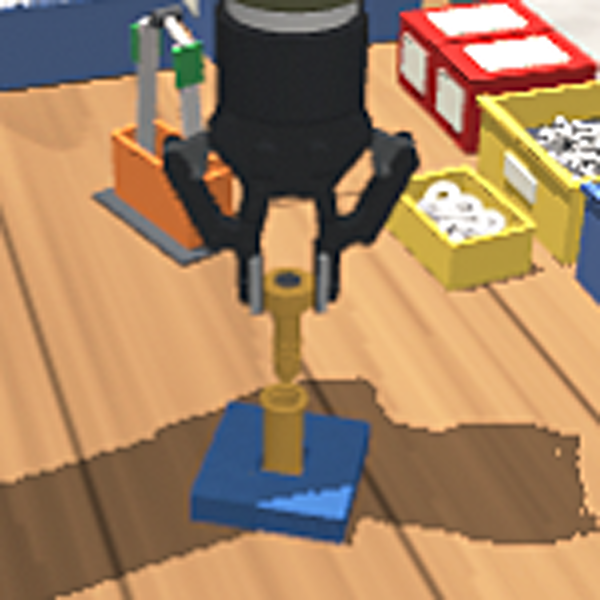

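Run:
```python
from h import *
X=[532.4,-7.6]
arm.movel([*X,136],speed=40); st()
r=arm.movel([*X,100],speed=50,until_force=12); print(r); st()
if not r:
    r=arm.movel([*X,74.5],speed=35,until_force=15); print(r); st()
p,d=arm.read_camera("side"); save(p[120:270,180:330],"pics/i2.png",4)
```

```text
t 9.39 pos [532.3  -7.5 136. ] w 28.1 F [ 0.8 -0.6 -1. ] M [-0.04  0.03 -0.07]
False
t 10.26 pos [532.5  -7.7 100.1] w 27.7 F [-0.5  0.1 -1.4] M [-0.03  0.08 -0.  ]
True
t 10.91 pos [532.2  -7.6  76.4] w 28.1 F [-0.9 -0.3  8.7] M [0.11 0.21 0.06]
```

View pics/i2.png

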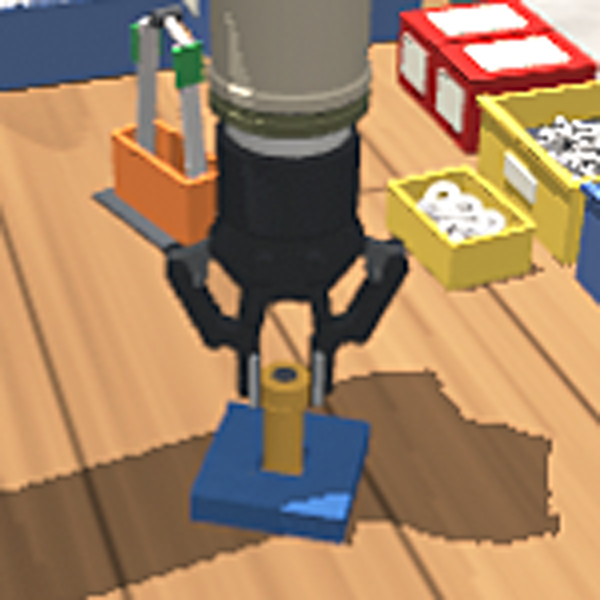

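Run:
```python
from h import *
arm.release(); s=st()
arm.movel([*s["eef_pos"][:2],215],speed=180)
for th in(109,-71): print(th,[None if (q:=arm.ik(p,rot(th))) is None else np.round(q,2) for p in([550,314,128],[532,-8,170],[532,-8,300])])
arm.move_pose([550,314.2,225],rot(109)); st()
p,d=arm.read_camera("side"); save(p[60:260,180:340],"pics/j1.png",3.5)
hsv=cv2.cvtColor(p,cv2.COLOR_RGB2HSV).astype(int);H,S,V=[hsv[...,i] for i in range(3)]
m=(H>15)&(H<32)&(S>140)&(V>60); m[:,:235]=0;m[:,270:]=0;m[:170]=0;m[245:]=0
v,u=np.nonzero(m); P=np.array([dep("side",(a,b),d[b,a]) for a,b in zip(u,v)])
for z in range(24,100,8):
    w=abs(P[:,2]-z)<4;q=P[w]
    if len(q): print(z,len(q),np.median(q,0).round(1),q.min(0).round(1),q.max(0).round(1))
p2,d2=arm.read_camera("top"); save(p2[130:230,90:290],"pics/j1t.png",4)
np.savez("a1.npz",p=p,d=d,p2=p2,d2=d2)
```

```text
t 11.56 pos [531.8  -7.5  76. ] w 85.5 F [ 0.3 -0.6  0.7] M [-0.07  0.02  0.02]
109 [array([-0.53,  0.63, -0.12,  1.91,  0.13,  0.61,  1.17]), array([ 0.01,  0.48, -0.15,  2.1 ,  0.13,  0.57,  1.68]), array([-0.03,  0.31, -0.08,  1.97,  0.03,  0.86,  1.78])]
-71 [array([-1.04,  0.74,  0.7 ,  1.94, -0.72,  0.73, -1.14]), array([-0.57,  0.57,  0.71,  2.14, -0.63,  0.64, -0.66]), array([-0.73,  0.41,  0.9 ,  2.01, -0.41,  0.91, -0.85])]
t 13.71 pos [550.2 312.5 224.2] w 85.5 F [0.4 0.  0.2] M [-0.04 -0.04  0.01]
24 22 [530.1 -16.3  24.4] [522.2 -18.7  21.4] [540.2 -10.6  27.7]
32 23 [529.1 -17.5  31.6] [522.  -19.6  28.1] [540.3 -10.6  35.7]
40 24 [529.6 -17.2  39.6] [521.5 -20.   36. ] [540.3  -9.7  43.4]
48 24 [530.5 -17.8  48. ] [522.6 -20.5  44.1] [539.9  -8.6  51.6]
56 23 [529.6 -17.8  55.8] [521.7 -19.6  52.2] [539.5 -11.5  59.5]
64 23 [530.9 -19.   64.9] [519.5 -22.6  61.1] [545.2 -11.3  67.8]
72 33 [528.4 -19.1  72. ] [519.1 -22.   69. ] [543.7  -4.1  75.8]
80 49 [530.4 -14.2  79.1] [518.7 -21.9  76. ] [548.1   7.6  80.8]
```

View pics/j1.png

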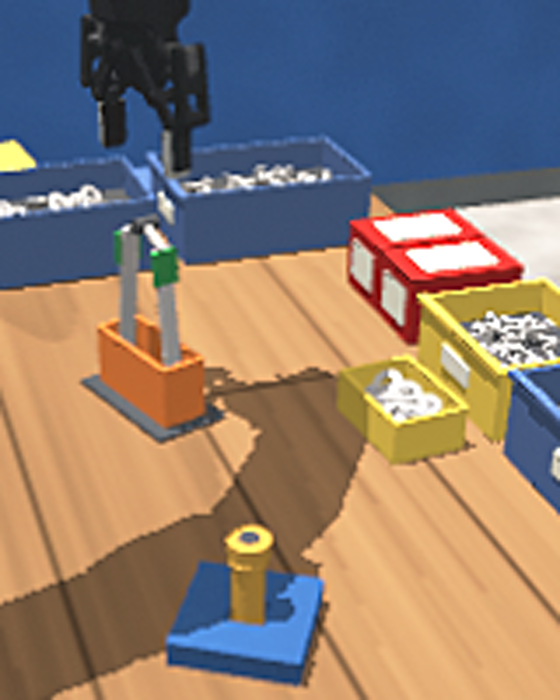

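View pics/j1t.png

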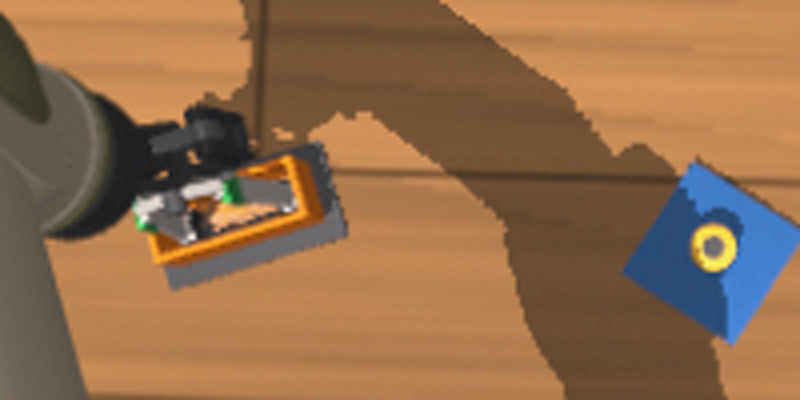

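Run:
```python
from h import *
r=arm.movel([550,314.2,127.5],speed=90,until_force=6); print(r); st()
p,d=arm.read_camera("side"); save(p[70:200,170:300],"pics/k1.png",4.5)
p2,d2=arm.read_camera("top"); save(p2[130:230,70:220],"pics/k1t.png",5)
```

```text
False
t 15.04 pos [550.3 314.4 128.1] w 85.4 F [ 0.4  0.3 -0.3] M [-0.02 -0.   -0.  ]
```

View pics/k1.png

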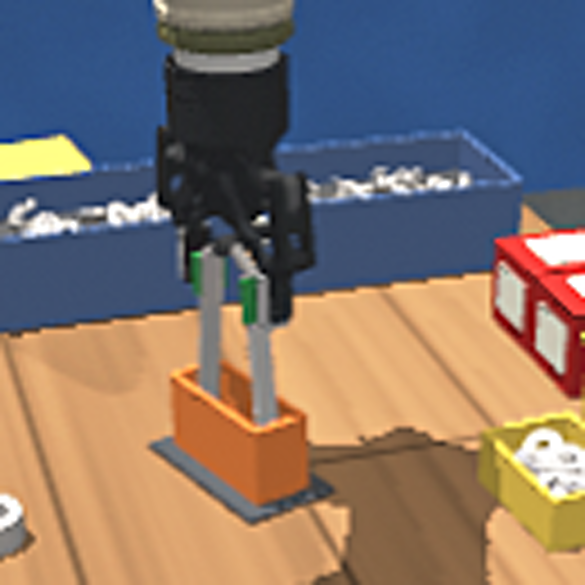

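Run:
```python
from h import *
arm.clamp(20); st(); arm.sleep(0.2); st()
p,d=arm.read_camera("side"); save(p[70:200,170:300],"pics/k2.png",4.5)
```

```text
t 15.57 pos [551.  312.5 128.2] w 59.6 F [ 0.9 -3.6  6.3] M [-1.71 -0.47 -0.02]
t 15.78 pos [551.  312.5 128.2] w 59.6 F [ 2.  -3.9  5.4] M [-1.69 -0.5   0.  ]
```

View pics/k2.png

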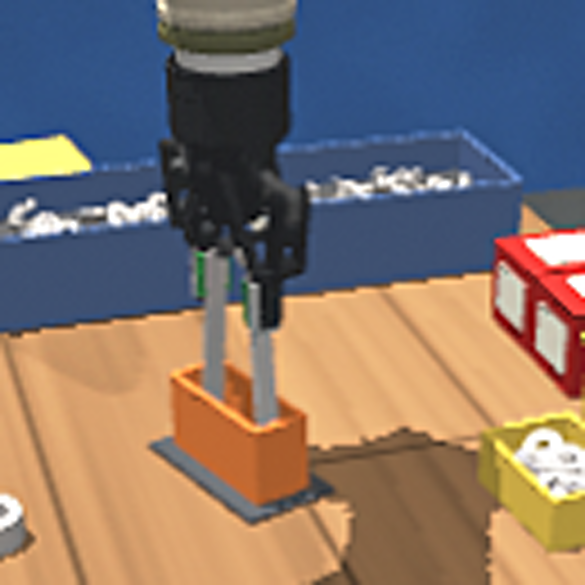

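Run:
```python
from h import *
arm.movel([551.3,311.2,128],speed=20); st()
arm.movel([551.3,311.2,160],speed=60); st()
arm.movel([551.3,311.2,255],speed=100); st()
p,d=arm.read_camera("side"); save(p[40:200,160:300],"pics/k3.png",4)
p2,d2=arm.read_camera("top"); save(p2[100:230,50:230],"pics/k3t.png",4)
np.savez("a2.npz",p=p,d=d,p2=p2,d2=d2)
```

```text
t 16.14 pos [551.8 310.5 128.4] w 57.3 F [ 1.1 -3.6  6.7] M [-1.35 -0.3  -0.04]
t 16.82 pos [551.2 311.2 160.1] w 57.1 F [-0.5  0.4 -1.6] M [ 0.03 -0.02 -0.03]
t 17.93 pos [551.  311.  254.3] w 57.3 F [ 0.1 -0.1 -1.8] M [-0.02 -0.02  0.03]
```

View pics/k3.png

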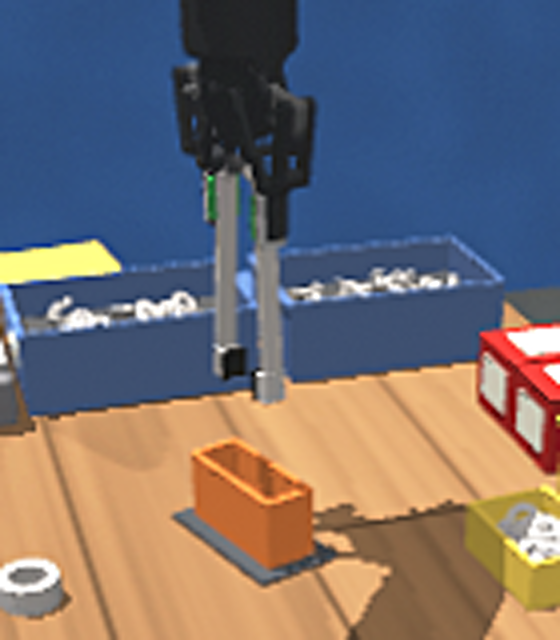

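Run:
```python
from h import *
for n in("side","top"):
  for l in("jaw_a","tongs_grip"):
    r=arm.tip_of(n,l); print(n,l,[(np.round(q["uv"],1).tolist(),round(q["score"],2)) for q in r])
z=np.load("a2.npz")
k,dc,R,t=K("side"); v,u=np.mgrid[0:384,0:512]; q=cv2.undistortPoints(np.stack([u,v],-1).reshape(-1,1,2).astype(float),k,dc).reshape(384,512,2)
d=z["d"].astype(float); X=(np.dstack([q*d[...,None],d])-t)@R
for zz in range(125,270,8):
    m=(abs(X[...,2]-zz)<4)&(abs(X[...,0]-551)<60)&(abs(X[...,1]-311)<60)
    P=X[m][:,:2]-[551,311]; th=np.radians(109); y=P@[np.cos(th),np.sin(th)]; x=P@[np.sin(th),-np.cos(th)]
    if len(P)>4:
        a=y<0; print(zz,"a:",a.sum(),y[a].min().round(1) if a.any() else 0,y[a].max().round(1) if a.any() else 0,x[a].mean().round(1) if a.any() else 0,"b:",(~a).sum(), y[~a].min().round(1) if (~a).any() else 0, y[~a].max().round(1) if (~a).any() else 0, x[~a].mean().round(1) if (~a).any() else 0)
```

```text
side jaw_a [([214.3, 130.4], 0.84), ([223.6, 132.5], 0.79)]
side tongs_grip [([220.3, 88.9], 0.64)]
top jaw_a [([142.0, 175.8], 0.77), ([126.1, 181.0], 0.62), ([162.8, 250.5], 0.25)]
top tongs_grip [([194.5, 114.1], 0.17)]
133 a: 17 -33.4 -18.2 -1.0 b: 15 17.1 31.8 1.8
141 a: 21 -33.4 -18.5 -0.7 b: 20 16.0 31.7 1.1
149 a: 22 -34.9 -15.5 -1.0 b: 24 17.5 35.5 1.8
157 a: 13 -34.1 -28.7 0.4 b: 17 22.5 32.1 3.3
165 a: 14 -34.9 -30.1 2.3 b: 15 27.2 32.2 3.8
173 a: 15 -33.1 -26.9 2.4 b: 15 26.3 32.4 2.9
181 a: 17 -33.6 -27.3 2.6 b: 16 24.8 31.8 3.9
189 a: 14 -33.7 -27.6 2.3 b: 16 23.0 30.7 2.6
197 a: 19 -34.0 -26.9 2.6 b: 15 22.7 29.8 3.1
205 a: 12 -31.1 -27.2 2.1 b: 17 24.1 28.4 3.9
213 a: 13 -32.2 -27.4 2.6 b: 17 20.8 29.5 3.4
221 a: 17 -31.4 -21.7 2.3 b: 12 21.9 26.8 2.8
229 a: 15 -30.3 -23.6 2.2 b: 17 19.2 25.5 2.1
237 a: 19 -29.6 -23.8 2.8 b: 13 20.1 25.1 1.8
245 a: 13 -39.2 -27.4 0.4 b: 17 19.4 35.1 -0.3
253 a: 21 -44.5 -28.1 -1.8 b: 22 19.5 34.3 -1.4
261 a: 28 -45.2 -27.4 -2.3 b: 27 17.3 33.3 -0.3
269 a: 32 -46.4 -27.9 -1.6 b: 27 18.7 34.2 -0.8
```

View pics/k3t.png

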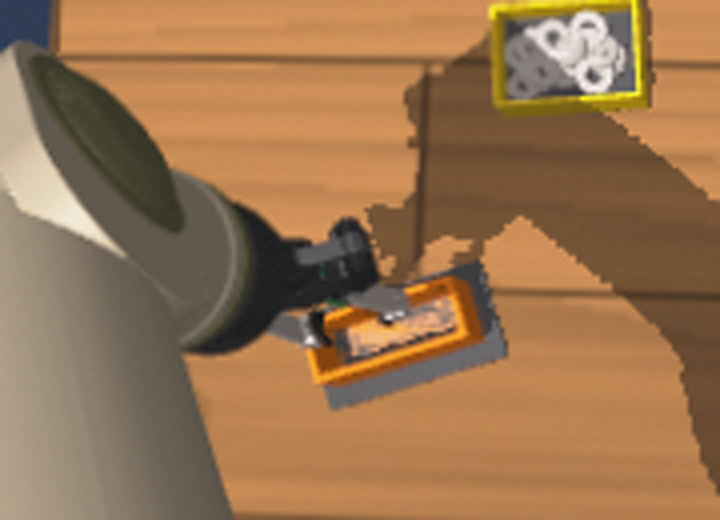

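```bash
cat >> h.py <<'E'
def cloudS(n="side"):
    p,d=arm.read_camera(n); k,dc,R,t=K(n); v,u=np.mgrid[0:384,0:512]
    q=cv2.undistortPoints(np.stack([u,v],-1).reshape(-1,1,2).astype(float),k,dc).reshape(384,512,2)
    d=d.astype(float); return p,(np.dstack([q*d[...,None],d])-t)@R
def slices(X,c,th,zs,lim=60):
    th=np.radians(th)
    for zz in zs:
        m=(abs(X[...,2]-zz)<4)&(abs(X[...,0]-c[0])<lim)&(abs(X[...,1]-c[1])<lim)
        P=X[m][:,:2]-c[:2]; y=P@[np.cos(th),np.sin(th)]; x=P@[np.sin(th),-np.cos(th)]
        o=[zz]
        for nm,w in(("neg",y<-13),("mid",abs(y)<=17),("pos",y>13)):
            if w.sum()>2: o+=[nm,int(w.sum()),"y",*np.percentile(y[w],[4,96]).round(1).tolist(),"x",*np.percentile(x[w],[4,96]).round(1).tolist()]
        print(*o)
E
python3 - <<'E'
from h import *
arm.movel([551.3,311.2,275],speed=120)
arm.move_pose([532.2,-8,275],rot(-20)); st()
p,X=cloudS(); save(p[60:260,180:330],"pics/m1.png",3.5)
slices(X,[532.2,-8],-20,range(60,84,6)); slices(X,[532.2,-8],-20,range(140,275,8))
E
```

```text
t 19.81 pos [532.4  -7.  274.7] w 57.3 F [-0.8  0.2 -1.8] M [-0.03 -0.01 -0.01]
60 mid 21 y -9.1 12.5 x 3.1 12.7
66 mid 30 y -10.9 11.9 x 2.5 12.7
72 neg 3 y -13.4 -13.3 x -1.3 2.0 mid 38 y -13.3 14.0 x 1.7 13.7 pos 3 y 14.0 14.1 x 4.9 6.7
78 mid 101 y -11.1 13.8 x -12.5 13.1 pos 6 y 13.8 14.0 x -7.4 5.1
140
148 neg 6 y -25.7 -15.7 x 4.0 7.9 pos 3 y 21.3 33.1 x 6.5 8.5
156 neg 24 y -30.3 -15.3 x 5.3 9.0 mid 3 y -15.3 -15.2 x 6.9 8.8 pos 25 y 21.0 36.0 x 5.7 11.0
164 neg 27 y -30.1 -15.2 x -7.9 9.7 mid 5 y -15.9 -15.2 x -9.7 8.0 pos 29 y 20.8 35.7 x -6.8 9.5
172 neg 39 y -30.1 -15.6 x -10.1 8.5 mid 5 y -16.0 -15.2 x -11.9 8.3 pos 42 y 20.6 35.5 x -9.9 8.5
180 neg 9 y -30.1 -25.7 x 4.3 7.4 pos 7 y 30.8 33.0 x 5.5 6.1
188 neg 7 y -27.9 -25.6 x 4.3 7.2 pos 7 y 30.5 32.7 x 4.9 6.8
196 neg 8 y -27.7 -24.6 x -4.4 6.7 pos 6 y 30.3 32.5 x 4.0 6.9
204 neg 8 y -27.6 -23.8 x -2.6 7.0 pos 9 y 28.6 32.2 x 3.3 6.8
212 neg 8 y -27.6 -24.2 x 2.0 7.3 pos 10 y 27.7 31.9 x 3.9 7.5
220 neg 11 y -27.6 -23.3 x 4.6 7.6 pos 12 y 27.4 31.7 x 4.4 6.7
228 neg 12 y -27.4 -23.3 x 4.9 6.0 pos 8 y 27.2 31.4 x 4.0 6.8
236 neg 9 y -27.3 -23.3 x 4.1 6.8 pos 10 y 26.9 30.3 x 4.9 8.0
244 neg 8 y -25.3 -23.2 x 5.1 6.9 pos 6 y 26.7 28.7 x 4.2 7.3
252 neg 10 y -25.2 -21.6 x -4.1 5.4 pos 8 y 26.4 28.5 x 3.0 7.0
260 neg 9 y -25.1 -21.2 x 0.7 6.5 pos 8 y 24.7 28.3 x 3.5 6.1
268 neg 17 y -32.8 -21.2 x 4.6 9.1 pos 22 y 23.9 39.9 x 2.8 9.4
```

View pics/m1.png

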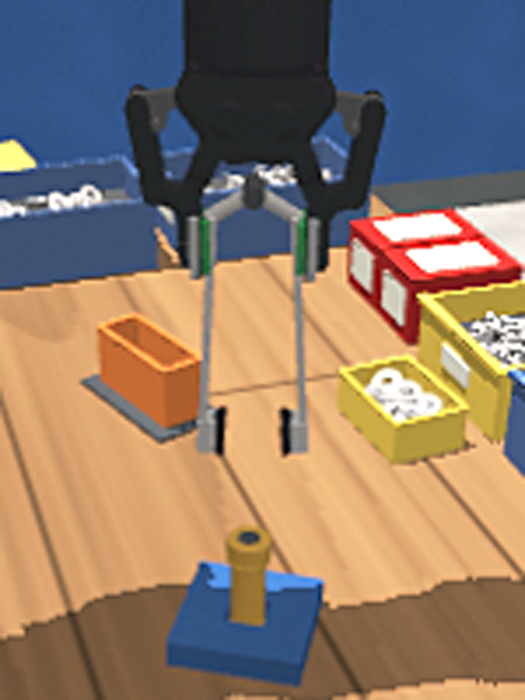

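Run:
```python
from h import *
T=[530.1,-6.2]
arm.movel([*T,217],speed=80); arm.sleep(0.2); st()
p,X=cloudS(); save(p[90:250,180:330],"pics/m2.png",4)
c=[532.2,-8]
slices(X,c,-20,range(56,84,5),80); slices(X,c,-20,range(96,130,6),80); slices(X,c,-20,[150,170,190])
```

```text
t 20.93 pos [530.4  -6.2 217.5] w 57.2 F [ 0.4 -0.5 -0.8] M [0.   0.03 0.04]
56 mid 22 y -8.5 10.2 x 3.9 11.5
61 mid 21 y -8.5 12.5 x 4.0 13.4
66 mid 34 y -10.8 13.5 x 2.8 13.1
71 mid 33 y -12.7 13.5 x 1.5 13.6
76 neg 3 y -13.4 -13.3 x -0.2 2.7 mid 82 y -11.0 13.9 x -12.9 13.6 pos 5 y 13.8 14.1 x -6.9 6.5
81 mid 86 y -11.0 13.8 x -13.1 12.0 pos 5 y 13.8 14.0 x -7.8 5.5
96 neg 22 y -33.2 -17.5 x 4.8 8.6 pos 18 y 18.1 33.7 x 4.6 10.1
102 neg 23 y -33.2 -17.5 x 3.8 9.1 pos 23 y 18.0 33.4 x 4.6 10.3
108 neg 29 y -33.1 -17.5 x -8.5 8.9 pos 27 y 17.8 33.3 x -9.7 11.1
114 neg 37 y -32.1 -17.6 x -11.6 8.8 pos 44 y 17.7 33.1 x -10.6 9.2
120 neg 5 y -30.7 -28.6 x 4.9 6.0 pos 9 y 19.8 30.7 x -6.2 8.0
126 neg 6 y -30.7 -28.3 x 5.0 8.1 pos 7 y 28.3 30.5 x 4.4 8.0
150 neg 8 y -30.4 -26.2 x 4.0 7.1 pos 5 y 27.5 29.8 x 5.1 7.5
170 neg 7 y -28.1 -25.9 x 3.7 7.6 pos 12 y 24.8 29.1 x -3.8 7.3
190 neg 8 y -27.9 -24.0 x -3.3 7.2 pos 7 y 24.2 26.5 x 5.0 6.4
```

View pics/m2.png

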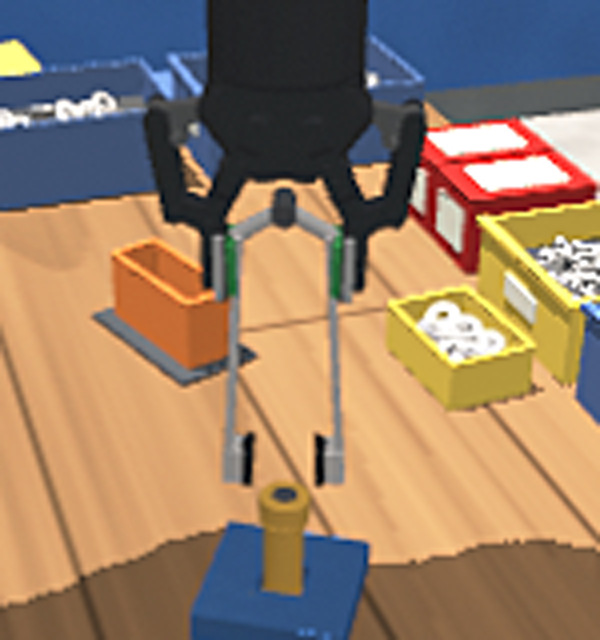

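Run:
```python
from h import *
T=[530.1,-6.2]
r=arm.movel([*T,161],speed=45,until_force=4); print(r); st()
p,X=cloudS(); save(p[90:250,180:330],"pics/m3.png",4)
c=[532.2,-8]
slices(X,c,-20,range(28,84,5),80); slices(X,c,-20,[110,130])
```

```text
False
t 22.38 pos [530.2  -6.2 161.2] w 57.2 F [ 0.4 -0.1 -1.9] M [ 0.01 -0.01  0.03]
28 mid 26 y -8.5 10.3 x 4.5 11.7
33 mid 22 y -8.5 10.2 x 4.5 10.5
38 neg 14 y -32.9 -17.8 x 5.4 8.3 mid 23 y -8.5 10.1 x 4.7 11.3 pos 12 y 19.4 32.3 x 4.9 8.8
43 neg 23 y -34.0 -17.8 x 5.1 9.3 mid 26 y -8.5 10.0 x 4.8 12.8 pos 18 y 19.3 33.2 x 4.4 9.2
48 neg 22 y -32.1 -17.7 x 0.3 9.0 mid 28 y -8.3 16.4 x 4.7 12.0 pos 21 y 16.9 33.1 x 1.9 9.2
53 neg 26 y -31.6 -17.7 x -7.9 9.2 mid 29 y -8.5 16.7 x -10.3 10.4 pos 27 y 16.6 32.7 x -11.6 9.1
58 neg 34 y -30.8 -17.9 x -8.4 8.3 mid 21 y -8.6 16.7 x -2.0 10.3 pos 42 y 16.7 32.7 x -11.4 9.2
63 neg 10 y -31.5 -23.5 x -6.0 7.3 mid 24 y -10.9 12.2 x 4.6 13.2 pos 20 y 17.8 32.7 x -8.3 6.9
68 neg 12 y -31.5 -13.4 x -3.5 7.3 mid 35 y -12.5 13.4 x 1.3 13.5 pos 8 y 14.2 30.2 x 2.6 7.2
73 neg 10 y -31.5 -13.4 x -1.5 6.3 mid 34 y -13.4 13.3 x 0.3 12.6 pos 8 y 14.0 30.0 x 4.7 7.2
78 neg 10 y -31.4 -13.4 x -0.7 7.0 mid 101 y -10.9 13.9 x -12.1 12.6 pos 12 y 13.8 29.8 x -7.1 6.9
83 neg 7 y -31.3 -26.7 x 4.0 7.3 mid 58 y -9.0 13.2 x -11.9 10.5 pos 10 y 13.8 29.6 x -5.4 7.1
110 neg 7 y -28.7 -26.4 x 5.2 6.9 pos 9 y 24.4 28.9 x 3.4 7.3
130 neg 7 y -28.5 -24.8 x 1.0 6.3 pos 5 y 23.8 26.1 x 5.3 6.6
```

View pics/m3.png

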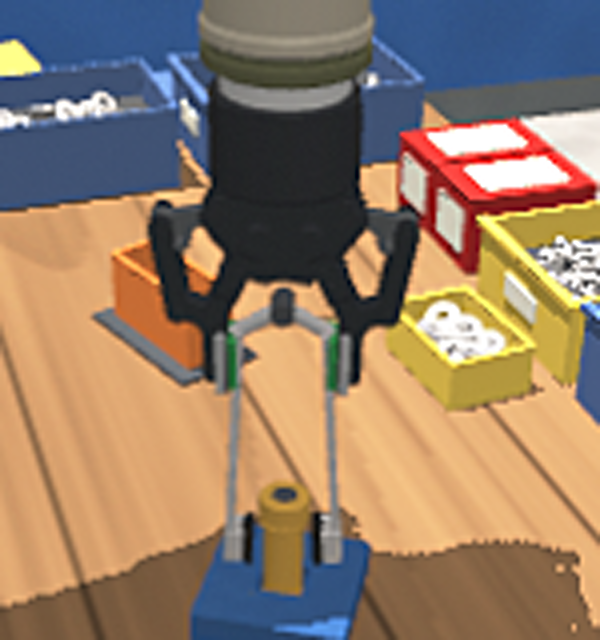

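Run:
```python
from h import *
arm.clamp(40); st(); arm.clamp(70); s=st()
p,X=cloudS(); save(p[90:250,180:330],"pics/m4.png",4)
c=[532.2,-8]
slices(X,c,-20,range(33,84,5),80)
```

```text
t 22.64 pos [530.3  -6.2 161.2] w 55.1 F [ 0.7 -0.6 -1. ] M [-0.07 -0.07 -0.03]
t 22.86 pos [530.2  -6.3 161.1] w 54.3 F [ 0.3 -0.8 -0.7] M [-0.17 -0.1   0.02]
33 mid 24 y -8.9 10.2 x 4.7 11.0
38 neg 10 y -22.5 -13.1 x 5.4 8.5 mid 31 y -14.9 14.3 x 5.5 10.7 pos 8 y 14.7 24.0 x 5.1 8.2
43 neg 17 y -24.6 -13.1 x 5.9 9.0 mid 39 y -15.4 14.7 x 6.0 10.9 pos 14 y 14.7 24.0 x 5.2 8.2
48 neg 17 y -24.6 -13.1 x 5.9 8.5 mid 39 y -15.4 16.8 x 6.3 10.5 pos 15 y 14.6 23.8 x 5.1 8.7
53 neg 18 y -24.6 -13.1 x -1.8 7.9 mid 38 y -15.4 16.7 x 4.9 10.6 pos 13 y 14.4 23.8 x 4.9 9.9
58 neg 25 y -24.5 -13.2 x -7.2 8.9 mid 46 y -15.8 16.6 x -6.6 9.9 pos 25 y 14.3 23.5 x -9.3 9.3
63 neg 10 y -24.6 -13.3 x -4.3 5.9 mid 23 y -13.7 16.6 x -4.8 12.7 pos 8 y 16.6 23.5 x -4.4 6.9
68 neg 10 y -24.6 -13.3 x 1.2 7.1 mid 34 y -13.3 13.4 x 2.5 13.5 pos 7 y 14.1 23.3 x 3.5 7.1
73 neg 12 y -24.5 -13.3 x 2.1 7.3 mid 36 y -13.3 13.2 x 2.3 13.0 pos 7 y 14.0 23.2 x 3.7 7.9
78 neg 13 y -24.5 -13.3 x -1.5 7.0 mid 102 y -11.4 13.8 x -14.3 12.6 pos 11 y 13.9 23.0 x -4.1 8.2
83 neg 11 y -24.4 -13.4 x -1.8 6.8 mid 65 y -11.0 11.6 x -13.2 11.6 pos 8 y 13.9 23.0 x 1.1 7.9
```

View pics/m4.png

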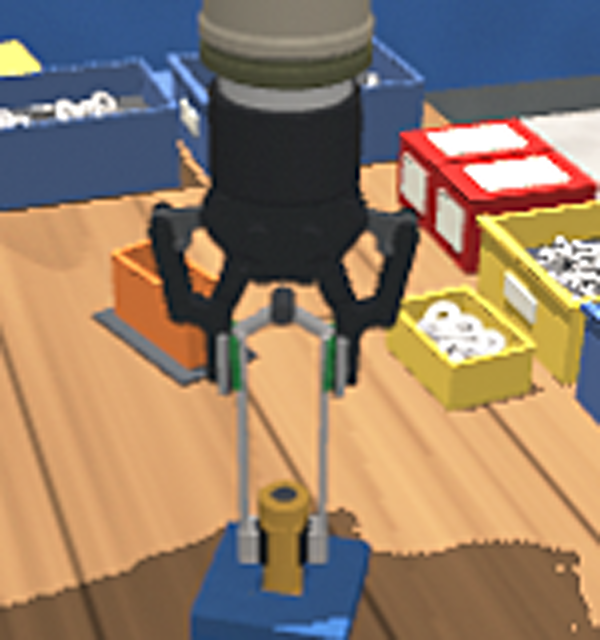

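Run:
```python
from h import *
arm.clamp(80); st()
arm.movel([530.2,-6.3,185],speed=30); st()
p,X=cloudS(); save(p[90:250,180:330],"pics/m5.png",4)
c=[532.2,-8]
slices(X,c,-20,range(30,110,6),80)
```

```text
t 23.12 pos [530.2  -6.3 161.1] w 54.4 F [1.5 0.5 0.1] M [-0.21 -0.06  0.  ]
t 24.07 pos [530.1  -6.3 184.9] w 54.1 F [ 0.5  0.3 -3.7] M [-0.03  0.05  0.04]
30 mid 14 y -9.7 10.2 x 1.6 10.1
36 mid 25 y -11.0 10.1 x 1.0 11.0
42 mid 25 y -11.1 10.0 x -0.2 10.4
48 mid 26 y -11.1 9.9 x -0.4 10.6
54 mid 24 y -8.6 9.8 x 4.3 10.6
60 neg 10 y -23.8 -13.1 x 3.8 7.9 mid 32 y -14.9 13.8 x 4.7 10.3 pos 7 y 14.8 25.2 x 4.5 7.5
66 neg 18 y -24.5 -13.1 x 5.6 8.1 mid 38 y -14.3 14.2 x 5.4 9.9 pos 14 y 14.2 25.6 x 4.7 8.1
72 neg 16 y -24.6 -13.1 x 4.2 8.3 mid 44 y -15.4 16.4 x 5.5 10.4 pos 15 y 14.1 25.4 x 5.5 9.7
78 neg 21 y -24.4 -13.1 x -7.8 8.0 mid 50 y -15.4 16.2 x -7.2 10.1 pos 27 y 14.0 25.2 x -7.2 9.3
84 neg 23 y -24.4 -13.3 x -7.7 8.0 mid 49 y -15.6 16.1 x -7.2 10.5 pos 26 y 13.8 25.2 x -8.2 7.4
90 neg 11 y -24.4 -13.3 x 2.4 6.7 mid 31 y -13.3 13.2 x 2.8 13.5 pos 10 y 13.7 24.9 x 3.0 6.2
96 neg 11 y -24.3 -13.2 x 1.0 7.1 mid 37 y -13.2 13.6 x 3.1 12.5 pos 12 y 13.6 24.9 x 3.1 7.4
102 neg 13 y -24.3 -13.3 x -3.5 6.7 mid 98 y -11.7 13.4 x -13.1 12.4 pos 14 y 13.4 24.7 x -3.5 7.4
108 neg 9 y -24.3 -20.0 x -0.5 6.6 mid 14 y -6.5 8.9 x -10.1 9.8 pos 8 y 20.0 24.5 x 3.3 6.7
```

View pics/m5.png

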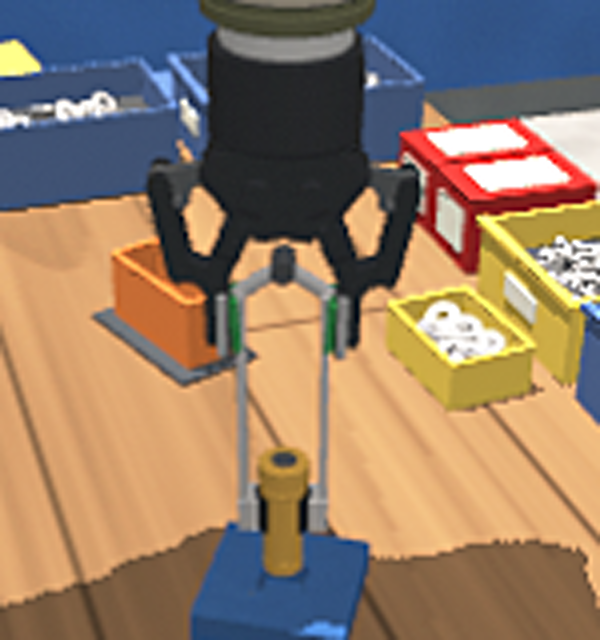

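Run:
```python
from h import *
arm.movel([530.2,-6.3,258],speed=40); arm.sleep(0.5); st()
p,X=cloudS(); save(p[60:260,180:330],"pics/m6.png",3.5)
c=[532.2,-8]
slices(X,c,-20,range(94,184,6),80)
p2,_=arm.read_camera("top"); save(p2,"pics/m6t.png",1.5)
```

```text
t 26.6 pos [530.2  -6.3 258. ] w 53.8 F [ 0.5  0.4 -3.7] M [ 0.    0.03 -0.  ]
94
100 mid 6 y -7.8 9.9 x 1.2 9.7
106 mid 28 y -8.7 11.0 x 4.5 10.5
112 mid 32 y -8.7 11.1 x 3.4 10.4
118 mid 29 y -8.8 11.0 x 2.6 10.6
124 mid 30 y -8.9 10.8 x 3.3 10.0
130 mid 32 y -8.3 10.8 x 4.5 10.4 pos 3 y 17.4 21.4 x 4.6 5.5
136 neg 13 y -23.9 -13.2 x 5.0 8.5 mid 41 y -14.0 14.9 x 4.7 10.5 pos 17 y 14.9 25.8 x 3.9 8.1
142 neg 17 y -23.9 -13.2 x 5.2 8.4 mid 47 y -15.3 14.9 x 4.5 11.0 pos 19 y 14.8 25.7 x 3.5 8.0
148 neg 18 y -23.9 -13.2 x 5.0 8.8 mid 52 y -15.1 14.8 x 4.0 11.0 pos 17 y 14.7 25.5 x 3.9 8.4
154 neg 29 y -23.9 -13.2 x -7.2 8.2 mid 65 y -15.5 16.7 x -6.0 10.3 pos 30 y 14.5 25.3 x -7.4 8.4
160 neg 12 y -23.8 -13.4 x 0.5 7.0 mid 32 y -12.8 12.4 x 0.5 14.2 pos 11 y 18.3 25.2 x -2.6 7.5
166 neg 13 y -23.8 -13.3 x -0.7 7.0 mid 43 y -13.3 12.9 x 1.0 13.4 pos 12 y 14.3 25.0 x 2.4 8.1
172 neg 15 y -23.7 -13.3 x -1.3 7.0 mid 57 y -12.8 14.2 x -14.1 13.3 pos 15 y 14.2 24.8 x 0.9 7.6
178 neg 12 y -23.7 -13.3 x -4.7 7.3 mid 92 y -11.4 12.8 x -13.9 12.6 pos 12 y 14.1 24.7 x -4.6 6.5
```

View pics/m6.png

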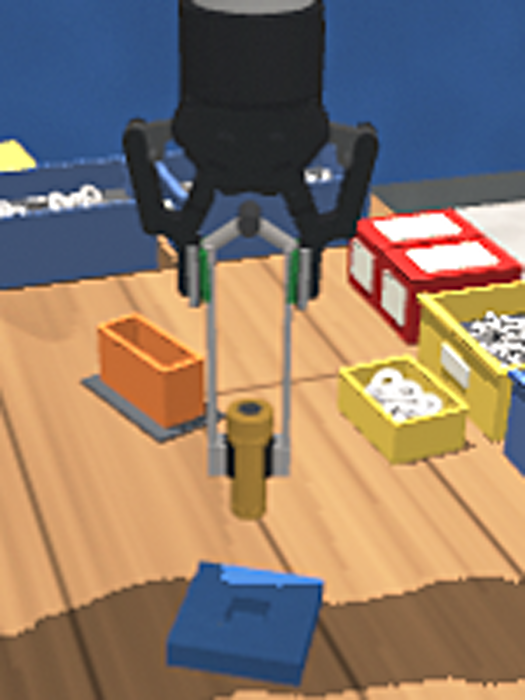

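View pics/m6t.png

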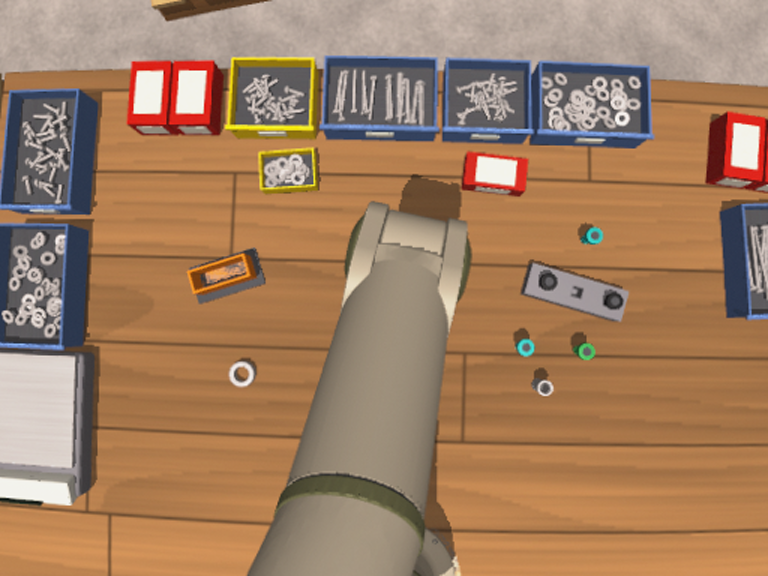

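The side view shows the anchor upright in the tongs, with its foot at about (247,515) in the crop, well above the empty pocket at (247,608). The top view shows the other stock unmoved. Handing in.

Run:
```python
from h import *
st(); arm.hand_in()
```

```text
t 26.7 pos [530.2  -6.3 258. ] w 53.9 F [-0.4  0.1 -3.9] M [ 0.02 -0.05 -0.02]
the job is handed in; nothing more can be done
```

The job is handed in, at 26.7 s of the 69 s allowed. The yellow bolt is fully home in the yellow sleeve. The assembled anchor hangs upright in the tongs, gripped below the collar, with the arm still squeezing at 80 N.

- **Bolt:** I took it from the middle pocket of the rack and inserted it until it seated. Its head top then measured about 79 mm above the table, where 80 mm means home. I released it before fetching the tongs.
- **Lift:** At the last look the sleeve's foot was about 101 mm above the table, so roughly 80 mm clear of the block.
- **Other stock:** The last top picture shows the black bolts, look-alike bolts, steel sleeve, nut, carton and washer bin where they were at the start.

Three readings did not quite agree:
- **Tongs opening:** Once out of the holder, the tongs carried at 57 mm instead of the advised 60 mm. The jaws were therefore only about 36 mm apart; I centred them on the head by camera and they went down without touching.
- **Gripper width:** It read 28 mm on the 30 mm bolt head.
- **Slow creep:** The tongs width went from 54.4 to 53.9 mm during the lift, with no visible slip.

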